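# Find the real battery pack by weight and show it to the label reader

### The job

One of the two look-alike battery packs is only an empty demonstration shell: lift the blue-striped pack clear of the tray and set it back down standing in its nest, then lift the yellow-striped one clear, and judge by the force which is heavier. With the lighter pack standing in its nest, hold the heavier one upright over the centre of the ring in front of the reader, label level with the window, first with a broad side squarely facing the window for about a second, then turned a quarter turn so that an end faces it, and finish there, still holding it steady in the air. Never drop or tip a pack, do not touch the reader, and leave the screwdriver, tape and boxes where they are.

Things in the scene. Friction and masses are not known exactly. Their poses are not given: they have to be found in the camera images.
- pack_blue: black battery pack, 84 (x) by 42 (y) by 80 mm tall, blue top and blue stripe along the upper edge; origin at the centre of its underside. Broad sides face +y and -y, ends +x and -x. White label on each broad side, from 8 to 36 mm up; brass contacts on the ends. Pinch across the 42 mm, above the label. Whichever colour, the real pack weighs 0.36 to 0.53 kg, the empty shell 0.15 to 0.22 kg.
- pack_yellow: black battery pack, 84 (x) by 42 (y) by 80 mm tall, yellow top and yellow stripe along the upper edge; origin at the centre of its underside. Broad sides face +y and -y, ends +x and -x. White label on each broad side, from 8 to 36 mm up; brass contacts on the ends. Pinch across the 42 mm, above the label. Whichever colour, the real pack weighs 0.36 to 0.53 kg, the empty shell 0.15 to 0.22 kg.
- tray: fixed grey tray, 130 (x) by 260 mm (y), origin at the centre of its underside. Two nests centred 60 mm either side along y, each 100 (x) by 58 mm (y) inside, floor 6 mm above the table, black rims to 16 mm above the table. A pack stands in each nest, its x along the tray's x within 0.1 rad; either colour in either nest.
- reader: fixed label reader: grey base plate 120 mm wide, 8 mm thick, from x = -60 to 160 mm, and an upright white head 100 mm wide, its top 120 mm above the table, front face at x = 100 mm. Origin at table height under the centre of the ring; x points from the ring to the head, z up.
- reader_mark (a point): centre of the white ring (64 mm across) on top of the reader's base plate, 8 mm above the table; axes as the reader's
- reader_window (a point): centre of the reader's window, on the front of the head, 98 mm from the ring along the reader's x and 85 mm above the table; axes as the reader's
- screwdriver: loose screwdriver with a green handle, 190 mm long, lying on the table; leave alone
- tape: loose roll of black tape, 64 mm across, 18 mm tall, lying flat; leave alone
- box_yellow: open cardboard box of yellow connectors, 110 x 100 x 50 mm, origin at the centre of its underside; leave alone
- box_blue: open cardboard box of blue connectors, 110 x 100 x 50 mm, origin at the centre of its underside; leave alone
Not all that is in view belongs to the job. What is shaped like the pack_blue but red is not meant.

How it is judged:
By the outcome, as a careful person would: the job done as asked, in the order asked, and still so for the second after the job is handed in, while the arm keeps its last pose, push and grip.
It also fails if it takes over 72 s, if anything falls off the work surface, if the arm or the gripper's body presses on something with over 40 N, if the wrist force passes 120 N, or if a joint passes its speed limit or range.

### The arm

A 7-joint arm with a two-finger parallel gripper is mounted at the origin on the work surface. World frame = base frame: x ahead of the robot, y to its left, z up, the work surface at z = 0. Lengths are in mm, angles in rad, forces in N, time in s.
With the tool pointing down it reaches from about 400 to 875 mm from the base axis. Payload 4.4 kg.
Tool frame: the origin (TCP) lies midway between the tips of the shut fingers; the grasp point (between the pads) lies 19 mm behind it; z points along the fingers, y is the line along which they close (so a half turn about z gives the same grasp; the last joint's range is limited). The gripper opens to 85 mm and grips with 20 to 120 N. Pads are 22 mm wide; open, the fingers measure 114 mm over their backs; the gripper's body (76 mm by 85 mm) begins 54 mm behind the grasp point. The pads swing forward as they close: fully open they stand 13 mm farther back than shut.
Start: joints at [1.092, 0.628, 0.038, 1.517, -0.027, 0.996, -0.02], TCP at [260.792, -595.403, 231.313] pointing down, gripper open.
Joint ranges: [-3.06, 3.06], [-0.37, 2.12], [-1.25, 1.32], [0.18, 2.47], [-1.1, 4.24], [0.23, 1.98], [-2.94, 2.94]. Speed limits (rad/s): [2.57, 2.57, 3.14, 3.14, 3.14, 3.14, 3.14].

### API

Orientations are given as [roll, pitch, yaw] about the fixed x, y, z axes, in that order (R = Rz(yaw) Ry(pitch) Rx(roll)).
In Python, from cell import ctrl, get_image, get_calibration gives the robot as it stands.
- The arm moves only by the shell command python3 -m creep 'ROWS'. ROWS is JSON, a list of rows, each an object of numbers: "dx", "dy", "dz": the shift along the world's x, y, z normalised to -1 to 1, where 1 is 0.4 m; "rx", "ry", "rz": the turn, a rotation vector about the world's x, y, z normalised to -1 to 1, where 1 is 2 pi rad; "grip": the closure, from -1 (fully open) to 1 (shut). A call has exactly 5 rows; each row is the pose to reach, as a shift and turn from the pose commanded when the call began, turning the shorter way round; what a row does not reach only later rows make up. A row lasts 1/8 s, in which the tool goes at most 62.5 mm and 10.7 degrees, less where a joint would pass 70% of its speed; a pose out of reach is approached as far as the arm can. A call with a number of a shift or a turn outside -1 to 1 is refused whole. A call with a gripper value outside its range is refused whole. The fingers move at their own pace and stop on an object; the grip force is fixed at half the most. Time passes only in rows, so rows that repeat a pose let the fingers close, or fill a call up. It gives the time, the measured TCP pose, the force, the opening and the grip force at its end, in the units of the state.
- ctrl.read_state(): the state, without advancing time (a new reading comes with each control period).
- get_image(name): name is "side" or "top"; returns the picture (400x640x3 uint8, red, green, blue); there is no depth.
- get_calibration(name): a dict with "mtx" (3x3 intrinsics, pixels), "world_from_camera" (4x4, takes a point from camera to world coordinates). Camera axes: x right, y down, z forward; pixel columns grow to the right and rows downward; lengths in mm; the calibration is good to about 2 mm. A picture is of the moment at which its call begins. get_calibration takes no time and is no camera call.
- ctrl.finish_job(): hands the job in; it is judged then, once.
The state is a dict: "clock": time; "qpos": joint angles; "qd": joint speeds; "tau": joint torques, N m; "eef_pos": TCP position; "tool_rot": TCP orientation; "force": force on the tool from outside, world axes, zero at the start; "torque": the same for the moment, N m; "width": finger opening in mm; "gripper_force": force on a finger pad.
Only numpy, scipy, OpenCV 4.12 (cv2) and the standard library are available. Lean on these libraries where they do the work, as an engineer would, in place of code of your own. Each camera call takes 0.05 s, during which the arm holds its last target. There are 200 camera calls.

## Working session

There is one attempt and no reset: what is moved stays moved. The work goes in short steps, Python scripts to look and compute and a shell command to move; the robot and the scene stay as the last step left them, time stands still between calls to the robot, and variables do not carry over. Pictures are saved under pics/ and viewed, at most 10 in all, crops included, and the job is handed in when it is done.

```bash
ls; mkdir -p pics
python3 - <<'E'
from cell import ctrl,get_image,get_calibration
import cv2,numpy as np
np.set_printoptions(suppress=True,precision=3)
for n in("side","top"):
    im=get_image(n);cv2.imwrite(f"pics/{n}0.png",im[:,:,::-1]);c=get_calibration(n);print(n,c["mtx"],c["world_from_camera"])
print(ctrl.read_state())
E
```

```text
pics
side [[519.523   0.    308.751]
 [  0.    519.523 207.014]
 [  0.      0.      1.   ]] [[  -0.882   -0.286    0.373   25.078]
 [  -0.47     0.505   -0.724 1088.413]
 [   0.019   -0.814   -0.58   932.656]
 [   0.       0.       0.       1.   ]]
top [[385.507   0.    316.931]
 [  0.    385.507 197.458]
 [  0.      0.      1.   ]] [[  -0.099   -0.975    0.2    363.73 ]
 [  -0.995    0.098   -0.013  -14.245]
 [  -0.007   -0.2     -0.98  1178.072]
 [   0.       0.       0.       1.   ]]
{'clock': 0.1, 'qpos': array([ 1.092,  0.629,  0.038,  1.518, -0.027,  0.996, -0.02 ]), 'qd': array([ 0.001, -0.002, -0.001, -0.004,  0.001,  0.   , -0.   ]), 'tau': array([  0.004, -56.454,   1.231, -19.397,   0.011,   0.005,   0.   ]), 'eef_pos': array([ 260.57 , -594.887,  230.482]), 'tool_rot': array([-3.14 ,  0.   ,  0.413]), 'force': array([-0.462,  0.207, -0.584]), 'torque': array([-0.011, -0.029, -0.024]), 'gripper_force': 0.0, 'width': 85.24291683073334}
```

View pics/top0.png

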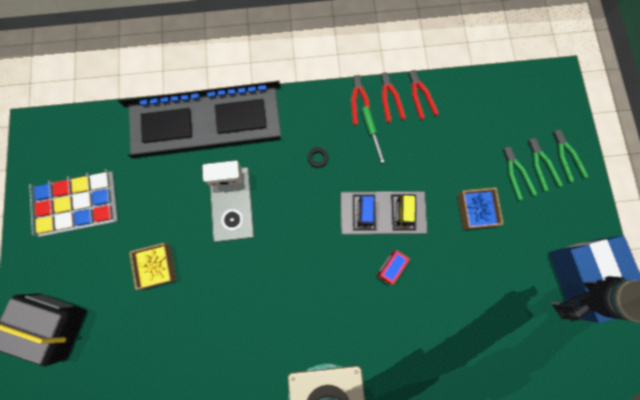

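View pics/side0.png

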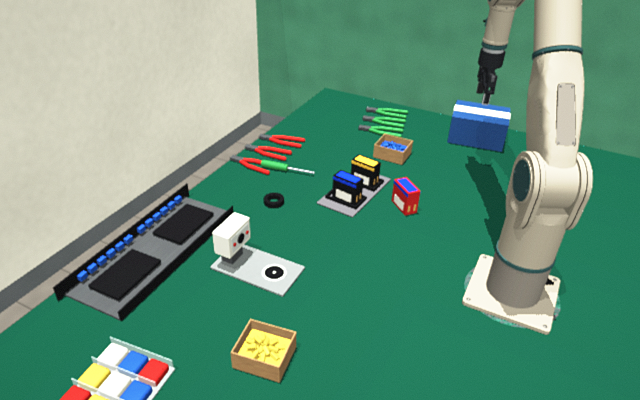

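The top view shows the tray at about (383,213), with the blue pack at (366,210) and the yellow at (405,210). The ring is at (232,219) and the reader head at (222,172). A red look-alike lies at (394,267). The side view shows the same layout. Next I'll measure these.

```bash
cat > h.py <<'E'
from cell import ctrl,get_image,get_calibration
import cv2,numpy as np
np.set_printoptions(suppress=True,precision=2)
def ray(n,uv,z):
    c=get_calibration(n);T=c["world_from_camera"];uv=np.atleast_2d(uv).astype(float)
    d=np.c_[uv,np.ones(len(uv))]@np.linalg.inv(c["mtx"]).T@T[:3,:3].T;o=T[:3,3]
    return o+d*((z-o[2])/d[:,2:])
def proj(n,p):
    c=get_calibration(n);T=np.linalg.inv(c["world_from_camera"]);q=np.atleast_2d(p)@T[:3,:3].T+T[:3,3]
    q=q@c["mtx"].T;return q[:,:2]/q[:,2:]
def blobs(n,im,lo,hi,roi,z,amin=15):
    x0,y0,x1,y1=roi;hsv=cv2.cvtColor(im,cv2.COLOR_RGB2HSV)
    m=np.zeros(hsv.shape[:2],np.uint8);m[y0:y1,x0:x1]=cv2.inRange(hsv,lo,hi)[y0:y1,x0:x1]
    out=[]
    for c in cv2.findContours(m,cv2.RETR_EXTERNAL,cv2.CHAIN_APPROX_NONE)[0]:
        if len(c)<amin: continue
        w=ray(n,c[:,0],z)[:,:2].astype(np.float32);r=cv2.minAreaRect(w)
        out.append((c,r));print(n,"px",c[:,0].mean(0),"rect",np.array(r[0]),np.array(r[1]),"ang",r[2])
    return out
E
python3 - <<'E'
from h import *
it=cv2.imread("pics/top0.png")[:,:,::-1].copy();is_=cv2.imread("pics/side0.png")[:,:,::-1].copy()
print("blue");blobs("top",it,(105,120,60),(130,255,255),(340,185,385,240),86)
blobs("side",is_,(105,120,60),(130,255,255),(325,160,372,215),86)
print("yel");blobs("top",it,(20,120,80),(35,255,255),(385,185,430,240),86)
blobs("side",is_,(20,120,80),(35,255,255),(345,140,390,190),86)
print("tray");blobs("top",it,(0,0,60),(179,70,200),(330,180,435,245),6)
print("ring");blobs("top",it,(0,0,200),(179,60,255),(215,203,250,235),8,8)
blobs("side",is_,(0,0,200),(179,60,255),(255,260,290,285),8,8)
print("base");blobs("top",it,(0,0,80),(179,60,255),(200,150,260,250),8)
print("head top");blobs("top",it,(0,0,195),(179,60,255),(200,155,245,190),120)
a=cv2.resize(it[150:300,200:440],None,fx=3.3,fy=3.3,interpolation=cv2.INTER_CUBIC)
cv2.imwrite("pics/c1.png",a[:,:,::-1])
E
```

```text
blue
top px [367.06 208.56] rect [ 538.95 -168.82] [34.6  76.08] ang 82.6777572631836
side px [346.69 178.83] rect [ 536.96 -159.11] [62.15 91.07] ang 81.71179962158203
yel
top px [407.53 208.32] rect [ 530.3  -283.41] [40.15 76.97] ang 81.46285247802734
side px [365.14 162.82] rect [ 527.18 -276.06] [64.44 91.23] ang 81.56998443603516
tray
top px [382.95 212.38] rect [ 536.99 -227.48] [263.67 133.14] ang 85.20008850097656
ring
top px [237.31 219.76] rect [561.24 228.02] [89.07 96.84] ang 86.36608123779297
side px [271.85 272.11] rect [567.95 238.22] [90.94 92.67] ang 29.820480346679688
base
top px [228.82 200.34] rect [623.65 248.03] [250.4  145.56] ang 1.1381641626358032
head top
top px [220.02 170.61] rect [684.52 237.75] [48.74 99.6 ] ang 0.8507279753684998
```

View pics/c1.png

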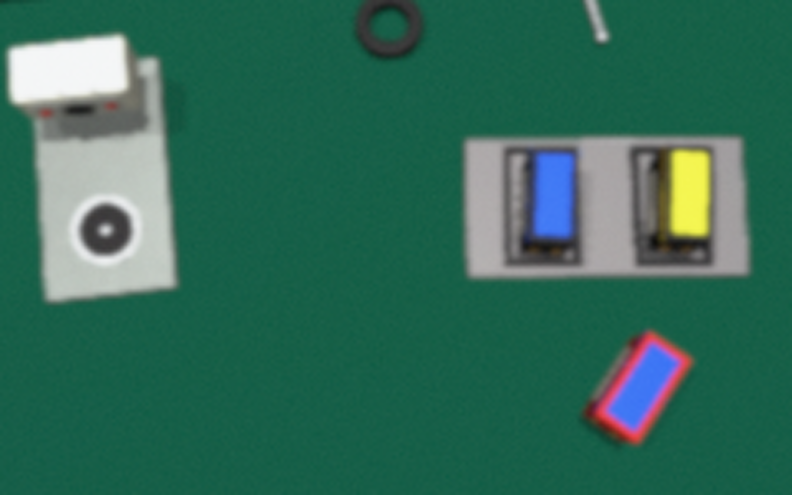

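The crop shows the ring centred at about px (231.8,219.7) and the base's right edge running from (254,237) to (248,167). The bright pack tops are at about (367,208) and (409,208). I'll refine these using only the bright top faces.

Run:
```python
from h import *
it=cv2.imread("pics/top0.png")[:,:,::-1].copy();is_=cv2.imread("pics/side0.png")[:,:,::-1].copy()
for vb,vy in((150,150),(190,190)):
    print("V",vb)
    blobs("top",it,(100,100,vb),(130,255,255),(340,185,385,240),86);blobs("side",is_,(100,100,vb),(130,255,255),(325,160,372,215),86)
    blobs("top",it,(20,100,vy),(35,255,255),(385,185,430,240),86);blobs("side",is_,(20,100,vy),(35,255,255),(345,140,390,190),86)
print("ring")
for n,im,roi in(("top",it,(218,206,246,234)),("side",is_,(255,260,290,285))):
    x0,y0,x1,y1=roi;g=im[y0:y1,x0:x1].min(2).astype(float)
    yy,xx=np.mgrid[y0:y1,x0:x1]; 
    m=(g<100); u=np.array([xx[m].mean(),yy[m].mean()]);print(n,"dark disc",m.sum(),u,ray(n,u,8))
    w=(g>205);u=np.array([xx[w].mean(),yy[w].mean()]);P=ray(n,np.c_[xx[w],yy[w]],8)[:,:2];print("white",w.sum(),P.mean(0),cv2.minEnclosingCircle(P.astype(np.float32)))
# reader base edges (top view), subpixel: green->grey transition by saturation
s=cv2.cvtColor(it,cv2.COLOR_RGB2HSV)[:,:,1].astype(float)
def cross(a,th=100):
    i=np.where((a[:-1]-th)*(a[1:]-th)<=0)[0]; return [k+(a[k]-th)/(a[k]-a[k+1]) for k in i]
R=[];L=[];F=[]
for v in range(195,235):
    c=[x for x in cross(s[v]) if 205<x<260]; L.append((min(c),v));R.append((max(c),v))
for u in range(218,251):
    c=[y for y in cross(s[:,u]) if 225<y<250]; F.append((u,max(c)))
for nm,q in(("L",L),("R",R),("F",F)):
    P=ray("top",q,8)[:,:2];vx,vy,x,y=cv2.fitLine(P.astype(np.float32),cv2.DIST_HUBER,0,.1,.1).ravel();print(nm,"deg",np.degrees(np.arctan2(vy,vx)),x,y)
# tray edges
Ls=[];Rs=[];N=[];Fa=[]
for v in range(198,228):
    c=[x for x in cross(s[v]) if 330<x<350];Ls+=[(min(c),v)] if c else []
    c=[x for x in cross(s[v]) if 420<x<435];Rs+=[(max(c),v)] if c else []
for u in range(348,420):
    c=[y for y in cross(s[:,u]) if 228<y<242];N+=[(u,max(c))] if c else []
    c=[y for y in cross(s[:,u]) if 185<y<196];Fa+=[(u,min(c))] if c else []
for nm,q in(("tL",Ls),("tR",Rs),("tN",N),("tF",Fa)):
    P=ray("top",q,6)[:,:2];vx,vy,x,y=cv2.fitLine(P.astype(np.float32),cv2.DIST_HUBER,0,.1,.1).ravel();print(nm,"deg",np.degrees(np.arctan2(vy,vx)),x,y)
```

```text
V 150
top px [367.46 208.5 ] rect [ 539.97 -170.58] [31.75 73.46] ang 83.00406646728516
side px [344.23 181.79] rect [ 538.92 -138.36] [11.34 83.21] ang 81.43555450439453
side px [348.   176.46] rect [ 541.31 -171.99] [36.04 75.19] ang 80.65216827392578
top px [408.5  207.98] rect [ 529.81 -287.62] [31.68 75.56] ang 81.46297454833984
side px [364.09 162.79] rect [ 528.53 -277.59] [61.89 88.1 ] ang 81.63925170898438
V 190
top px [367.45 208.52] rect [ 539.35 -170.19] [29.59 70.29] ang 79.72940063476562
side px [344.   181.75] rect [ 540.43 -138.14] [ 6.57 80.28] ang 81.48457336425781
side px [347.73 176.43] rect [ 541.47 -171.03] [34.06 75.19] ang 80.68609619140625
top px [408.7 208. ] rect [ 529.47 -289.18] [28.79 70.89] ang 81.75878143310547
side px [362.27 165.36] rect [ 530.48 -255.35] [11.48 85.76] ang 79.41154479980469
side px [366.   160.41] rect [ 531.33 -289.41] [35.3  75.89] ang 81.23409271240234
ring
top dark disc 143 [231.71 219.19] [[560.79 236.58   8.  ]]
white 152 [560.55 236.31] ((561.3761596679688, 236.51055908203125), 34.60879135131836)
side dark disc 151 [273.82 272.03] [[562.1  236.46   8.  ]]
white 680 [567.85 239.15] ((567.9471435546875, 238.21697998046875), 64.91978454589844)
L deg 0.87368226 576.86633 299.6719
R deg 0.7253031 559.8471 172.74696
F deg -89.024666 497.69244 225.14459
tL deg -5.7122364 548.8877 -95.3078
tR deg -5.078769 519.01196 -359.69257
tN deg 84.88403 471.5883 -197.72893
tF deg 84.70785 603.554 -241.20256<stdin>:16: RuntimeWarning: invalid value encountered in scalar divide
```

Both views agree to about 2 mm:

| Item | Position (mm) | Yaw |
|---|---|---|
| Blue pack | (540.5, -171) | about -8.3° |
| Yellow pack | (530.4, -289.2) | about -8.3° |
| Ring | (561.3, 236.5) | – |
| Reader | – | about +0.85° |
| Tray | – | about -5.2° |

I'm moving over the blue pack.

```bash
python3 -m creep '[{"dx":0.35,"dy":0.53,"rz":-0.089,"grip":-1},{"dx":0.35,"dy":0.53,"rz":-0.089,"grip":-1},{"dx":0.35,"dy":0.53,"rz":-0.089,"grip":-1},{"dx":0.35,"dy":0.53,"rz":-0.089,"grip":-1},{"dx":0.35,"dy":0.53,"rz":-0.089,"grip":-1}]'
python3 -m creep '[{"dx":0.35,"dy":0.53,"grip":-1},{"dx":0.35,"dy":0.53,"grip":-1},{"dx":0.35,"dy":0.53,"dz":-0.15,"grip":-1},{"dx":0.35,"dy":0.53,"dz":-0.15,"grip":-1},{"dx":0.35,"dy":0.53,"dz":-0.15,"grip":-1}]'
```

```text
$[0]: bad value
$[0]: bad value
```

```bash
python3 -m creep '[{"dx":0.35,"dy":0.53,"dz":0,"rx":0,"ry":0,"rz":-0.089,"grip":-1},{"dx":0.35,"dy":0.53,"dz":0,"rx":0,"ry":0,"rz":-0.089,"grip":-1},{"dx":0.35,"dy":0.53,"dz":0,"rx":0,"ry":0,"rz":-0.089,"grip":-1},{"dx":0.35,"dy":0.53,"dz":0,"rx":0,"ry":0,"rz":-0.089,"grip":-1},{"dx":0.35,"dy":0.53,"dz":0,"rx":0,"ry":0,"rz":-0.089,"grip":-1}]'
```

```text
clock: 0.72
eef_pos: [404.7, -377.5, 230.8]
tool_rot: [-3.138, -0.0, -0.136]
force: [-0.4, -0.8, -0.8]
width: 85.8
gripper_force: 0.0
```

```bash
python3 -m creep '[{"dx":0.35,"dy":0.53,"dz":0,"rx":0,"ry":0,"rz":0,"grip":-1},{"dx":0.35,"dy":0.53,"dz":0,"rx":0,"ry":0,"rz":0,"grip":-1},{"dx":0.35,"dy":0.53,"dz":-0.15,"rx":0,"ry":0,"rz":0,"grip":-1},{"dx":0.35,"dy":0.53,"dz":-0.15,"rx":0,"ry":0,"rz":0,"grip":-1},{"dx":0.35,"dy":0.53,"dz":-0.15,"rx":0,"ry":0,"rz":0,"grip":-1}]'; sleep 0; python3 -c "
from cell import ctrl,get_image
import cv2
for n in('top','side'): cv2.imwrite(f'pics/{n}1.png',get_image(n)[:,:,::-1])
print(ctrl.read_state())"
```

```text
clock: 1.35
eef_pos: [541.6, -167.3, 169.2]
tool_rot: [-3.139, 0.003, -0.141]
force: [0.4, -0.4, -0.4]
width: 85.4
gripper_force: 0.0
{'clock': 1.45, 'qpos': array([ 0.14567589,  0.59234495,  0.1683519 ,  1.81824847, -0.13875378,
        0.74451661, -1.32598963]), 'qd': array([ 0.04483531, -0.0318979 ,  0.05265962,  0.00267219,  0.01692003,
        0.01043988,  0.01547567]), 'tau': array([ -1.35111462, -49.22093153,   2.04229742, -15.55106699,
        -0.12023048,  -0.0961963 ,  -0.13878343]), 'eef_pos': array([ 540.90725462, -170.04733125,  170.09116447]), 'tool_rot': array([-3.14112126e+00,  2.07417368e-03, -1.43492467e-01]), 'force': array([-0.46254036, -0.06299446, -0.22310041]), 'torque': array([-0.02593428,  0.02715651, -0.01500495]), 'gripper_force': 0.0, 'width': 85.52878958470059}
```

```bash
python3 -m creep '[{"dx":0,"dy":0,"dz":-0.15,"rx":0,"ry":0,"rz":0,"grip":-1},{"dx":0,"dy":0,"dz":-0.22,"rx":0,"ry":0,"rz":0,"grip":-1},{"dx":0,"dy":0,"dz":-0.28,"rx":0,"ry":0,"rz":0,"grip":-1},{"dx":0,"dy":0,"dz":-0.314,"rx":0,"ry":0,"rz":0,"grip":-1},{"dx":0,"dy":0,"dz":-0.314,"rx":0,"ry":0,"rz":0,"grip":-1}]'
python3 -m creep '[{"dx":0,"dy":0,"dz":0,"rx":0,"ry":0,"rz":0,"grip":-0.2},{"dx":0,"dy":0,"dz":0,"rx":0,"ry":0,"rz":0,"grip":0},{"dx":0,"dy":0,"dz":0,"rx":0,"ry":0,"rz":0,"grip":1},{"dx":0,"dy":0,"dz":0,"rx":0,"ry":0,"rz":0,"grip":1},{"dx":0,"dy":0,"dz":0,"rx":0,"ry":0,"rz":0,"grip":1}]'
python3 -m creep '[{"dx":0,"dy":0,"dz":0,"rx":0,"ry":0,"rz":0,"grip":1},{"dx":0,"dy":0,"dz":0,"rx":0,"ry":0,"rz":0,"grip":1},{"dx":0,"dy":0,"dz":0,"rx":0,"ry":0,"rz":0,"grip":1},{"dx":0,"dy":0,"dz":0,"rx":0,"ry":0,"rz":0,"grip":1},{"dx":0,"dy":0,"dz":0,"rx":0,"ry":0,"rz":0,"grip":1}]'
```

```text
clock: 2.08
eef_pos: [539.9, -173.1, 45.6]
tool_rot: [3.141, 0.001, -0.149]
force: [0.4, 0.2, 0.6]
width: 85.3
gripper_force: 0.0
clock: 2.7
eef_pos: [541.5, -171.5, 46.7]
tool_rot: [3.141, -0.002, -0.146]
force: [-1.0, 0.2, 6.6]
width: 41.3
gripper_force: 61.1
clock: 3.32
eef_pos: [541.5, -171.5, 46.7]
tool_rot: [3.141, -0.002, -0.146]
force: [-0.5, 1.0, 6.7]
width: 41.4
gripper_force: 61.1
```

```bash
python3 -m creep '[{"dx":0,"dy":0,"dz":0.02,"rx":0,"ry":0,"rz":0,"grip":1},{"dx":0,"dy":0,"dz":0.06,"rx":0,"ry":0,"rz":0,"grip":1},{"dx":0,"dy":0,"dz":0.12,"rx":0,"ry":0,"rz":0,"grip":1},{"dx":0,"dy":0,"dz":0.18,"rx":0,"ry":0,"rz":0,"grip":1},{"dx":0,"dy":0,"dz":0.22,"rx":0,"ry":0,"rz":0,"grip":1}]'
python3 -m creep '[{"dx":0,"dy":0,"dz":0,"rx":0,"ry":0,"rz":0,"grip":1},{"dx":0,"dy":0,"dz":0,"rx":0,"ry":0,"rz":0,"grip":1},{"dx":0,"dy":0,"dz":0,"rx":0,"ry":0,"rz":0,"grip":1},{"dx":0,"dy":0,"dz":0,"rx":0,"ry":0,"rz":0,"grip":1},{"dx":0,"dy":0,"dz":0,"rx":0,"ry":0,"rz":0,"grip":1}]'
python3 - <<'E'
from h import *
F=[]
for i in range(12):
    im=get_image("top" if i%2 else "side");F.append(ctrl.read_state()["force"])
    if i<2: cv2.imwrite(f"pics/lb{i}.png",im[:,:,::-1])
print(np.mean(F,0),np.std(F,0));s=ctrl.read_state();print(s["clock"],s["eef_pos"],s["width"])
a=cv2.imread("pics/lb0.png")[90:290,230:470];b=cv2.imread("pics/lb1.png")[130:280,300:480]
cv2.imwrite("pics/lb.png",np.hstack([cv2.resize(a,(480,400)),cv2.resize(b,(320,400))[:, :]]))
E
```

```text
clock: 3.95
eef_pos: [541.3, -171.5, 135.6]
tool_rot: [3.141, -0.002, -0.146]
force: [0.0, -0.1, -1.9]
width: 41.5
gripper_force: 60.9
clock: 4.58
eef_pos: [540.6, -171.4, 133.3]
tool_rot: [-3.142, 0.001, -0.146]
force: [0.7, 0.1, -1.9]
width: 41.5
gripper_force: 60.9
[-0.05 -0.15 -1.76] [0.26 0.43 0.3 ]
5.175 [ 540.8  -171.4   133.72] 41.446041980153076
```

View pics/lb.png

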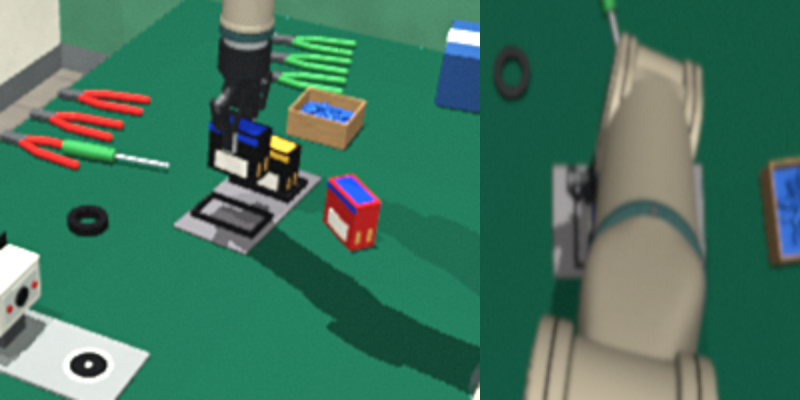

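The picture shows the blue pack held upright, clear of its empty nest. It weighs about 1.76 N (0.18 kg), so it is the shell. I'll set it back.

```bash
python3 -m creep '[{"dx":0,"dy":0.004,"dz":-0.06,"rx":0,"ry":0,"rz":0,"grip":1},{"dx":0,"dy":0.004,"dz":-0.12,"rx":0,"ry":0,"rz":0,"grip":1},{"dx":0,"dy":0.004,"dz":-0.17,"rx":0,"ry":0,"rz":0,"grip":1},{"dx":0,"dy":0.004,"dz":-0.195,"rx":0,"ry":0,"rz":0,"grip":1},{"dx":0,"dy":0.004,"dz":-0.21,"rx":0,"ry":0,"rz":0,"grip":1}]'
python3 -m creep '[{"dx":0,"dy":0,"dz":-0.004,"rx":0,"ry":0,"rz":0,"grip":1},{"dx":0,"dy":0,"dz":-0.007,"rx":0,"ry":0,"rz":0,"grip":1},{"dx":0,"dy":0,"dz":-0.009,"rx":0,"ry":0,"rz":0,"grip":1},{"dx":0,"dy":0,"dz":-0.009,"rx":0,"ry":0,"rz":0,"grip":1},{"dx":0,"dy":0,"dz":-0.009,"rx":0,"ry":0,"rz":0,"grip":1}]'
```

```text
clock: 5.8
eef_pos: [540.9, -169.9, 49.5]
tool_rot: [3.142, -0.0, -0.146]
force: [-0.3, 0.1, -0.7]
width: 41.2
gripper_force: 60.9
clock: 6.42
eef_pos: [541.2, -169.9, 46.7]
tool_rot: [3.142, -0.001, -0.146]
force: [-0.4, 0.7, 3.8]
width: 41.4
gripper_force: 61.4
```

```bash
python3 -m creep '[{"dx":0,"dy":0,"dz":0,"rx":0,"ry":0,"rz":0,"grip":-0.2},{"dx":0,"dy":0,"dz":0,"rx":0,"ry":0,"rz":0,"grip":-0.6},{"dx":0,"dy":0,"dz":0,"rx":0,"ry":0,"rz":0,"grip":-1},{"dx":0,"dy":0,"dz":0,"rx":0,"ry":0,"rz":0,"grip":-1},{"dx":0,"dy":0,"dz":0,"rx":0,"ry":0,"rz":0,"grip":-1}]'
python3 -m creep '[{"dx":0,"dy":0,"dz":0.1,"rx":0,"ry":0,"rz":0,"grip":-1},{"dx":0,"dy":0,"dz":0.25,"rx":0,"ry":0,"rz":0,"grip":-1},{"dx":-0.01,"dy":-0.1,"dz":0.315,"rx":0,"ry":0,"rz":0,"grip":-1},{"dx":-0.026,"dy":-0.298,"dz":0.315,"rx":0,"ry":0,"rz":0,"grip":-1},{"dx":-0.026,"dy":-0.298,"dz":0.315,"rx":0,"ry":0,"rz":0,"grip":-1}]'
python3 - <<'E'
from h import *
im=get_image("side")
print("blue");blobs("side",im,(100,100,150),(130,255,255),(325,160,372,215),86);print("yel");blobs("side",im,(20,100,190),(35,255,255),(345,140,390,190),86)
print(ctrl.read_state()["eef_pos"])
cv2.imwrite("pics/p2.png",cv2.resize(im[90:250,270:470],(750,600))[:,:,::-1])
E
```

```text
clock: 7.05
eef_pos: [540.8, -169.8, 46.1]
tool_rot: [-3.142, 0.0, -0.146]
force: [-0.1, -0.2, 0.9]
width: 85.4
gripper_force: 0.0
clock: 7.68
eef_pos: [528.8, -294.7, 172.9]
tool_rot: [3.138, -0.001, -0.153]
force: [-0.7, 0.1, -0.3]
width: 85.4
gripper_force: 0.0
blue
side px [344. 182.] rect [ 539.2  -136.49] [ 9.46 83.21] ang 81.48460388183594
side px [348.   176.64] rect [ 540.88 -170.55] [34.68 75.27] ang 81.28782653808594
yel
side px [362.27 165.33] rect [ 530.48 -255.35] [11.48 85.76] ang 79.41153717041016
side px [365.5  160.25] rect [ 532.92 -287.56] [33.39 74.34] ang 76.4891586303711
[ 528.68 -295.    172.41]
```

View pics/p2.png

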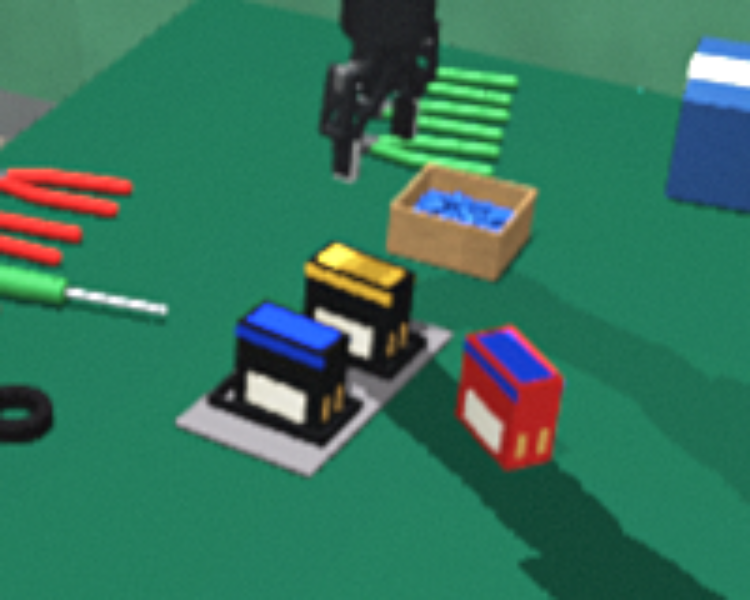

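The blue pack stands in its nest and the gripper is open above the yellow pack. I'll descend, grip and lift it.

```bash
python3 -m creep '[{"dx":0,"dy":0,"dz":0,"rx":0,"ry":0,"rz":0,"grip":-1},{"dx":0,"dy":0,"dz":0,"rx":0,"ry":0,"rz":0,"grip":-1},{"dx":0,"dy":0,"dz":-0.05,"rx":0,"ry":0,"rz":0,"grip":-1},{"dx":0,"dy":0,"dz":-0.1,"rx":0,"ry":0,"rz":0,"grip":-1},{"dx":0,"dy":0,"dz":-0.1,"rx":0,"ry":0,"rz":0,"grip":-1}]'
```

```text
clock: 8.35
eef_pos: [529.8, -286.4, 130.7]
tool_rot: [-3.14, 0.003, -0.144]
force: [-0.5, -0.2, 0.1]
width: 85.2
gripper_force: 0.0
```

```bash
python3 -m creep '[{"dx":0,"dy":0,"dz":-0.08,"rx":0,"ry":0,"rz":0,"grip":-1},{"dx":0,"dy":0,"dz":-0.15,"rx":0,"ry":0,"rz":0,"grip":-1},{"dx":0,"dy":0,"dz":-0.2,"rx":0,"ry":0,"rz":0,"grip":-1},{"dx":0,"dy":0,"dz":-0.215,"rx":0,"ry":0,"rz":0,"grip":-1},{"dx":0,"dy":0,"dz":-0.215,"rx":0,"ry":0,"rz":0,"grip":-1}]'
python3 -m creep '[{"dx":0,"dy":0,"dz":0,"rx":0,"ry":0,"rz":0,"grip":-0.2},{"dx":0,"dy":0,"dz":0,"rx":0,"ry":0,"rz":0,"grip":0},{"dx":0,"dy":0,"dz":0,"rx":0,"ry":0,"rz":0,"grip":1},{"dx":0,"dy":0,"dz":0,"rx":0,"ry":0,"rz":0,"grip":1},{"dx":0,"dy":0,"dz":0,"rx":0,"ry":0,"rz":0,"grip":1}]'
python3 -m creep '[{"dx":0,"dy":0,"dz":0,"rx":0,"ry":0,"rz":0,"grip":1},{"dx":0,"dy":0,"dz":0,"rx":0,"ry":0,"rz":0,"grip":1},{"dx":0,"dy":0,"dz":0,"rx":0,"ry":0,"rz":0,"grip":1},{"dx":0,"dy":0,"dz":0,"rx":0,"ry":0,"rz":0,"grip":1},{"dx":0,"dy":0,"dz":0,"rx":0,"ry":0,"rz":0,"grip":1}]'
python3 -m creep '[{"dx":0,"dy":0,"dz":0.02,"rx":0,"ry":0,"rz":0,"grip":1},{"dx":0,"dy":0,"dz":0.06,"rx":0,"ry":0,"rz":0,"grip":1},{"dx":0,"dy":0,"dz":0.12,"rx":0,"ry":0,"rz":0,"grip":1},{"dx":0,"dy":0,"dz":0.18,"rx":0,"ry":0,"rz":0,"grip":1},{"dx":0,"dy":0,"dz":0.22,"rx":0,"ry":0,"rz":0,"grip":1}]'
python3 -m creep '[{"dx":0,"dy":0,"dz":0,"rx":0,"ry":0,"rz":0,"grip":1},{"dx":0,"dy":0,"dz":0,"rx":0,"ry":0,"rz":0,"grip":1},{"dx":0,"dy":0,"dz":0,"rx":0,"ry":0,"rz":0,"grip":1},{"dx":0,"dy":0,"dz":0,"rx":0,"ry":0,"rz":0,"grip":1},{"dx":0,"dy":0,"dz":0,"rx":0,"ry":0,"rz":0,"grip":1}]'
python3 - <<'E'
from h import *
F=[];P=[]
for i in range(10):
    im=get_image("side");s=ctrl.read_state();F.append(s["force"]);P.append(s["eef_pos"])
print(np.mean(F,0),np.std(F,0),np.mean(P,0),s["tool_rot"],s["clock"],s["width"])
E
```

```text
clock: 8.98
eef_pos: [530.9, -288.7, 46.6]
tool_rot: [-3.142, -0.001, -0.146]
force: [0.1, -0.0, 0.9]
width: 85.3
gripper_force: 0.0
clock: 9.6
eef_pos: [530.9, -289.1, 47.0]
tool_rot: [3.141, -0.001, -0.146]
force: [-0.6, 2.0, 6.1]
width: 41.5
gripper_force: 61.5
clock: 10.22
eef_pos: [530.8, -289.1, 47.0]
tool_rot: [3.142, -0.001, -0.146]
force: [-0.9, 1.4, 5.8]
width: 41.3
gripper_force: 61.5
clock: 10.85
eef_pos: [530.7, -289.3, 135.8]
tool_rot: [3.141, -0.001, -0.147]
force: [-0.5, -0.7, -5.5]
width: 41.5
gripper_force: 61.5
clock: 11.48
eef_pos: [530.2, -288.9, 133.7]
tool_rot: [-3.141, 0.001, -0.146]
force: [1.0, 0.4, -4.9]
width: 41.6
gripper_force: 61.4
[-0.26  0.4  -4.97] [0.39 0.44 0.41] [ 530.37 -289.    134.05] [ 3.14 -0.   -0.15] 11.975 41.50399193517555
```

The yellow pack weighs 4.97 N (0.51 kg), so it is the heavier one. I'll carry it high to the reader, turning its broad side to the window on the way.

```bash
python3 -m creep '[{"dx":0,"dy":0,"dz":0.1,"rx":0,"ry":0,"rz":0,"grip":1},{"dx":0,"dy":0,"dz":0.2,"rx":0,"ry":0,"rz":0,"grip":1},{"dx":0.005,"dy":0.08,"dz":0.2,"rx":0,"ry":0,"rz":0.02,"grip":1},{"dx":0.012,"dy":0.18,"dz":0.2,"rx":0,"ry":0,"rz":0.04,"grip":1},{"dx":0.02,"dy":0.3,"dz":0.2,"rx":0,"ry":0,"rz":0.065,"grip":1}]'
python3 -m creep '[{"dx":0.006,"dy":0.1,"dz":0,"rx":0,"ry":0,"rz":0.025,"grip":1},{"dx":0.012,"dy":0.2,"dz":0,"rx":0,"ry":0,"rz":0.05,"grip":1},{"dx":0.018,"dy":0.3,"dz":0,"rx":0,"ry":0,"rz":0.075,"grip":1},{"dx":0.024,"dy":0.4,"dz":0,"rx":0,"ry":0,"rz":0.1,"grip":1},{"dx":0.03,"dy":0.5,"dz":0,"rx":0,"ry":0,"rz":0.12,"grip":1}]'
python3 -m creep '[{"dx":0.006,"dy":0.12,"dz":0,"rx":0,"ry":0,"rz":0.025,"grip":1},{"dx":0.012,"dy":0.24,"dz":0,"rx":0,"ry":0,"rz":0.05,"grip":1},{"dx":0.018,"dy":0.36,"dz":0,"rx":0,"ry":0,"rz":0.075,"grip":1},{"dx":0.024,"dy":0.46,"dz":0,"rx":0,"ry":0,"rz":0.09,"grip":1},{"dx":0.027,"dy":0.514,"dz":0,"rx":0,"ry":0,"rz":0.09,"grip":1}]'
python3 -m creep '[{"dx":0,"dy":0,"dz":0,"rx":0,"ry":0,"rz":0,"grip":1},{"dx":0,"dy":0,"dz":0,"rx":0,"ry":0,"rz":0,"grip":1},{"dx":0,"dy":0,"dz":0,"rx":0,"ry":0,"rz":0,"grip":1},{"dx":0,"dy":0,"dz":0,"rx":0,"ry":0,"rz":0,"grip":1},{"dx":0,"dy":0,"dz":0,"rx":0,"ry":0,"rz":0,"grip":1}]'
```

```text
clock: 12.6
eef_pos: [538.3, -168.7, 214.3]
tool_rot: [3.141, -0.0, 0.265]
force: [1.4, 0.2, -5.4]
width: 40.9
gripper_force: 65.9
clock: 13.22
eef_pos: [550.4, 31.9, 214.3]
tool_rot: [3.141, -0.0, 1.02]
force: [0.6, -0.3, -5.9]
width: 41.6
gripper_force: 65.7
clock: 13.85
eef_pos: [560.7, 239.1, 214.1]
tool_rot: [-3.141, -0.001, 1.583]
force: [-0.1, -0.6, -4.7]
width: 41.6
gripper_force: 65.7
clock: 14.48
eef_pos: [561.3, 236.0, 214.2]
tool_rot: [3.142, 0.0, 1.581]
force: [-0.3, 0.4, -4.5]
width: 41.3
gripper_force: 65.6
```

```bash
python3 -m creep '[{"dx":0,"dy":0,"dz":-0.06,"rx":0,"ry":0,"rz":0.001,"grip":1},{"dx":0,"dy":0,"dz":-0.13,"rx":0,"ry":0,"rz":0.001,"grip":1},{"dx":0,"dy":0,"dz":-0.2,"rx":0,"ry":0,"rz":0.001,"grip":1},{"dx":0,"dy":0,"dz":-0.25,"rx":0,"ry":0,"rz":0.001,"grip":1},{"dx":0,"dy":0,"dz":-0.275,"rx":0,"ry":0,"rz":0.001,"grip":1}]'
python3 -m creep '[{"dx":0,"dy":0,"dz":0,"rx":0,"ry":0,"rz":0,"grip":1},{"dx":0,"dy":0,"dz":0,"rx":0,"ry":0,"rz":0,"grip":1},{"dx":0,"dy":0,"dz":0,"rx":0,"ry":0,"rz":0,"grip":1},{"dx":0,"dy":0,"dz":0,"rx":0,"ry":0,"rz":0,"grip":1},{"dx":0,"dy":0,"dz":0,"rx":0,"ry":0,"rz":0,"grip":1}]'
python3 - <<'E'
from h import *
im=get_image("side");t=get_image("top")
cv2.imwrite("pics/r_t.png",t[:,:,::-1]);cv2.imwrite("pics/r_s.png",im[:,:,::-1])
a=cv2.resize(im[190:310,190:330],(700,600),interpolation=cv2.INTER_CUBIC)
# overlay expected pack corners
s=ctrl.read_state();p=s["eef_pos"];yaw=s["tool_rot"][2];print(p,yaw)
c,sn=np.cos(yaw),np.sin(yaw);z0=p[2]-41
for z in(z0,z0+80):
    q=np.array([[p[0]+c*x-sn*y,p[1]+sn*x+c*y,z] for x in(-42,42) for y in(-21,21)])
    for u in (proj("side",q)-[190,190])*5: cv2.circle(a,tuple(int(v) for v in u),3,(255,0,255),-1)
cv2.imwrite("pics/r0.png",a[:,:,::-1])
E
```

```text
clock: 15.1
eef_pos: [560.8, 236.2, 103.0]
tool_rot: [-3.14, 0.001, 1.587]
force: [0.1, -0.6, -5.4]
width: 41.2
gripper_force: 65.6
clock: 15.72
eef_pos: [561.3, 236.6, 104.4]
tool_rot: [3.141, -0.0, 1.588]
force: [-0.4, 0.7, -5.0]
width: 41.5
gripper_force: 65.7
[561.21 236.61 104.22] 1.5877190961840657
```

View pics/r0.png

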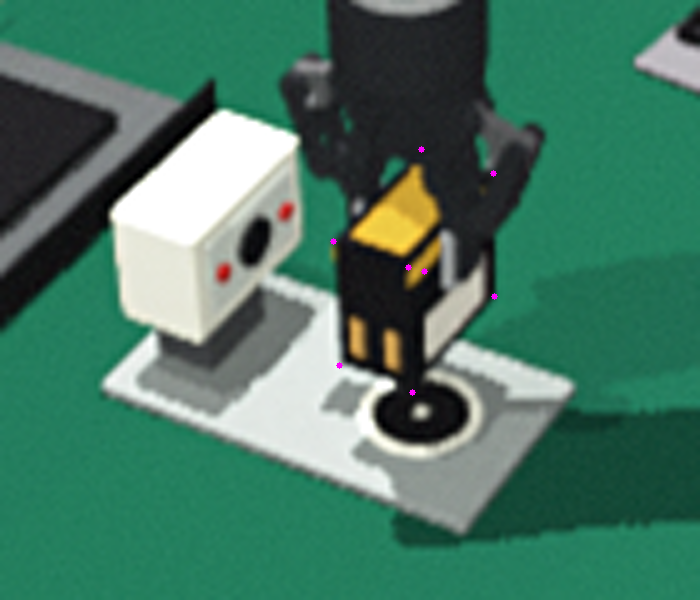

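The picture shows the yellow pack upright over the ring, broad side facing the head, matching the overlay to within about 2 px. The label is at crop px (456,307). I'll check its height and squareness against the vertical plane of that face.

Run:
```python
from h import *
im=cv2.imread("pics/r_s.png")[:,:,::-1].copy()
x0,y0,x1,y1=272,232,292,266
hsv=cv2.cvtColor(im,cv2.COLOR_RGB2HSV);m=np.zeros(im.shape[:2],np.uint8);m[y0:y1,x0:x1]=cv2.inRange(hsv,(0,0,130),(40,90,255))[y0:y1,x0:x1]
n,l,st,ce=cv2.connectedComponentsWithStats(m);k=1+st[1:,4].argmax();print(st[k],ce[k])
c=get_calibration("side");T=c["world_from_camera"]
def plane(uv,xp):
    uv=np.atleast_2d(uv).astype(float);d=np.c_[uv,np.ones(len(uv))]@np.linalg.inv(c["mtx"]).T@T[:3,:3].T
    o=T[:3,3];return o+d*((xp-o[0])/d[:,:1])
ys,xs=np.where(l==k);P=plane(np.c_[xs,ys],561.2-21);print("label centre",P.mean(0),P.min(0),P.max(0))
for u in range(xs.min(),xs.max()+1):
    v=ys[xs==u];print(u,plane([[u,v.min()-.5],[u,v.max()+.5]],540.2)[:,1:].ravel())
# yellow top face: outer far (head side) visible edge check
t=proj("side",[[540.2,236.6,85.2]]);print("expected label centre px",t)
```

```text
[275 244  12  17  97] [280.12 251.92]
label centre [540.2  239.1   87.71] [540.2  209.96  73.83] [540.2  264.26 102.25]
275 [263.41 103.81 264.32  78.59]
276 [258.68 103.51 259.65  75.01]
277 [253.92 103.2  254.83  74.61]
278 [249.14 102.89 249.99  74.22]
279 [244.33 102.57 245.12  73.82]
280 [239.49 102.26 240.22  73.41]
281 [234.62 101.94 235.3   73.01]
282 [229.79  98.44 230.34  72.6 ]
283 [224.86  98.11 225.36  72.19]
284 [219.9   97.78 220.29  75.06]
285 [214.91  97.44 215.25  74.66]
286 [209.94  93.87 210.14  77.55]
expected label centre px [[280.68 252.1 ]]
```

The label is within about 2 mm of the window height and square to it. I'll hold about 1.5 s more, then make the quarter turn.

```bash
for i in 1 2; do python3 -m creep '[{"dx":0,"dy":0,"dz":-0.002,"rx":0,"ry":0,"rz":0,"grip":1},{"dx":0,"dy":0,"dz":-0.002,"rx":0,"ry":0,"rz":0,"grip":1},{"dx":0,"dy":0,"dz":-0.002,"rx":0,"ry":0,"rz":0,"grip":1},{"dx":0,"dy":0,"dz":-0.002,"rx":0,"ry":0,"rz":0,"grip":1},{"dx":0,"dy":0,"dz":-0.002,"rx":0,"ry":0,"rz":0,"grip":1}]'; done
python3 -m creep '[{"dx":0,"dy":0,"dz":0,"rx":0,"ry":0,"rz":0,"grip":1},{"dx":0,"dy":0,"dz":0,"rx":0,"ry":0,"rz":0,"grip":1},{"dx":0,"dy":0,"dz":0,"rx":0,"ry":0,"rz":0,"grip":1},{"dx":0,"dy":0,"dz":0,"rx":0,"ry":0,"rz":0,"grip":1},{"dx":0,"dy":0,"dz":0,"rx":0,"ry":0,"rz":0,"grip":1}]'
python3 -m creep '[{"dx":0,"dy":0,"dz":0,"rx":0,"ry":0,"rz":0.02,"grip":1},{"dx":0,"dy":0,"dz":0,"rx":0,"ry":0,"rz":0.045,"grip":1},{"dx":0,"dy":0,"dz":0,"rx":0,"ry":0,"rz":0.07,"grip":1},{"dx":0,"dy":0,"dz":0,"rx":0,"ry":0,"rz":0.095,"grip":1},{"dx":0,"dy":0,"dz":0,"rx":0,"ry":0,"rz":0.12,"grip":1}]'
python3 -m creep '[{"dx":0,"dy":0,"dz":0,"rx":0,"ry":0,"rz":0.025,"grip":1},{"dx":0,"dy":0,"dz":0,"rx":0,"ry":0,"rz":0.05,"grip":1},{"dx":0,"dy":0,"dz":0,"rx":0,"ry":0,"rz":0.075,"grip":1},{"dx":0,"dy":0,"dz":0,"rx":0,"ry":0,"rz":0.1,"grip":1},{"dx":0,"dy":0,"dz":0,"rx":0,"ry":0,"rz":0.13,"grip":1}]'
python3 -m creep '[{"dx":0,"dy":0,"dz":0,"rx":0,"ry":0,"rz":0,"grip":1},{"dx":0,"dy":0,"dz":0,"rx":0,"ry":0,"rz":0,"grip":1},{"dx":0,"dy":0,"dz":0,"rx":0,"ry":0,"rz":0,"grip":1},{"dx":0,"dy":0,"dz":0,"rx":0,"ry":0,"rz":0,"grip":1},{"dx":0,"dy":0,"dz":0,"rx":0,"ry":0,"rz":0,"grip":1}]'
```

```text
clock: 16.45
eef_pos: [561.2, 236.6, 103.3]
tool_rot: [-3.142, -0.0, 1.588]
force: [0.3, 0.3, -5.1]
width: 41.3
gripper_force: 65.7
clock: 17.08
eef_pos: [561.2, 236.6, 102.5]
tool_rot: [3.142, -0.0, 1.588]
force: [-0.0, -0.1, -4.9]
width: 41.3
gripper_force: 65.7
clock: 17.7
eef_pos: [561.2, 236.6, 102.5]
tool_rot: [-3.142, -0.0, 1.588]
force: [-0.2, -0.3, -5.3]
width: 41.4
gripper_force: 65.7
clock: 18.32
eef_pos: [561.3, 236.3, 102.5]
tool_rot: [-3.142, 0.0, 2.347]
force: [0.2, -0.3, -4.4]
width: 41.3
gripper_force: 65.7
clock: 18.95
eef_pos: [561.4, 236.2, 102.5]
tool_rot: [-3.141, 0.0, -3.12]
force: [-1.0, 0.0, -4.8]
width: 41.5
gripper_force: 65.7
clock: 19.58
eef_pos: [561.2, 236.6, 102.6]
tool_rot: [-3.141, 0.0, -3.126]
force: [0.6, 0.2, -4.9]
width: 41.5
gripper_force: 65.6
```

```bash
python3 -m creep '[{"dx":0,"dy":0,"dz":0.001,"rx":0,"ry":0,"rz":0,"grip":1},{"dx":0,"dy":0,"dz":0.001,"rx":0,"ry":0,"rz":0,"grip":1},{"dx":0,"dy":0,"dz":0.001,"rx":0,"ry":0,"rz":0,"grip":1},{"dx":0,"dy":0,"dz":0.001,"rx":0,"ry":0,"rz":0,"grip":1},{"dx":0,"dy":0,"dz":0.001,"rx":0,"ry":0,"rz":0,"grip":1}]'; python3 -c "
from h import *
cv2.imwrite('pics/f.png',cv2.resize(get_image('side')[130:330,190:430],(720,600))[:,:,::-1])"
```

```text
clock: 20.2
eef_pos: [561.2, 236.6, 102.9]
tool_rot: [3.142, 0.0, -3.126]
force: [0.1, 0.3, -4.3]
width: 41.3
gripper_force: 65.6
```

View pics/f.png

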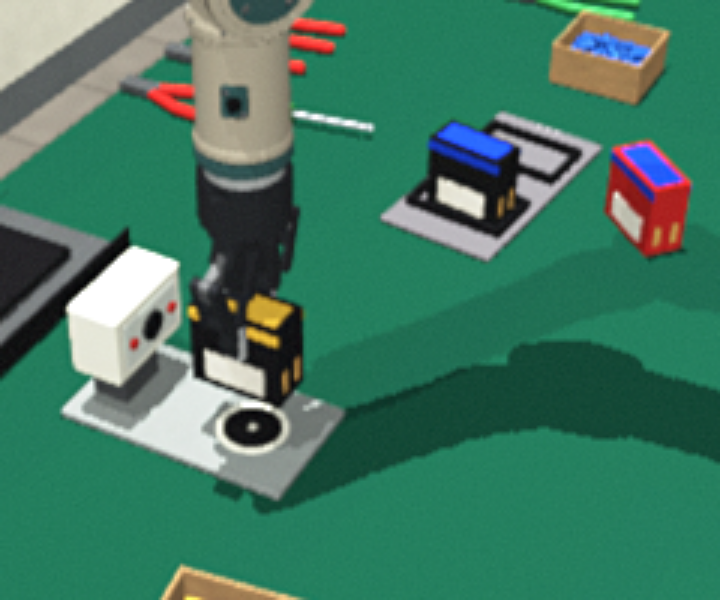

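The yellow pack is held upright over the ring at about (245,350), with an end facing the head. The blue pack stands in its nest at (472,175). I'm handing in.

```bash
python3 -c "
from cell import ctrl
print(ctrl.finish_job())"
```

```text
the job is handed in; nothing more can be done
None
```

The job is handed in: the yellow pack is the heavier one (about 0.51 kg against 0.18 kg for blue), shown to the reader broad side first and now held steady over the ring with an end facing the window, while the blue shell stands in its nest.

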